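# Take the hub carrier off the safety hook

### The job

Take the clutch hub hanging by its yellow lifting bail off the safety hook: gently press the red sprung keeper all the way back with the bail's own rung, keep it pressed while the rung comes up past the hook's barb without straining the hook, and keep the gripper off the hook stand. Then set the hub gently down, flat on the floor of the round blue nest, let go, and leave everything else where it is.

Things in the scene. Friction and masses are not known exactly. Their poses are not given: they have to be found in the camera images.
- carrier: Black clutch hub on a rigid yellow lifting bail, one piece, 0.36-0.6 kg, hanging by the bail's rung on the hook. Origin: centre of the hub's flat underside, z up (60 mm above the table at the start). Flange 90 mm diameter x 6, hub 80 mm diameter to z=30. Bail: two 8 mm square uprights at y=+-28 from z=30 to 144, joined by the rung at z=105 and the handle at z=153. Rests loosely.
- handle (a point): Centre of the orange handle bar: 14 mm thick (x) x 68 mm long (y) x 30 mm high, 153 mm above the hub's underside. Grasp it from above, fingers closing along the carrier's x.
- rung (a point): Centre of the bail's square steel rung, 8 x 8 mm, along the carrier's y between the uprights (48 mm apart inside); 48 mm below the handle's centre, 75 mm above the hub's top. It starts at x=0, z=165 of the stand, flat on the hook's floor, its top 6 mm below the barb.
- stand: Fixed hook stand. Origin on the table under the hanging rung; +x from hook tip to post, z up. Base plate x -40..130, y +-60, 12 mm high; post x 80..110, 34 mm wide, 176 high. A 12 mm wide steel arm reaches from the post to -x as an upward hook, floor top z=161, tip wall at -x. Hook and keeper sit on a slide clamped anywhere within +-9 mm of nominal x: unmeasured, differs each time, must be felt.
- barb (a point): Nominal place (fixed to the stand, without the unmeasured +-9 mm) of the barb's nose: stand x=+11, z=178. The barb points to +x from the top of the hook's tip over the rung, underside z=175, top z=181. Raise the rung at least 24 and at most 45 mm from its start, then leave towards -x by 90 mm before going higher. Over 15 N between carrier and stand strains the hook.
- keeper_stop (a point): Nominal place (without the +-9 mm) of the red keeper's front face when fully back: stand x=22, z=178. Keeper: sprung flap 20 mm wide, hinge z=149, top z=182; shut, it leans on the barb's nose. Pushed to +x by the rung it yields at 2 N, takes 4 N fully back, then a hard stop. The mouth is then 11 mm: the rung passes the nose only in the last 3 mm before the stop, else it catches.
- nest: Fixed round blue nest, a shallow round tray 112 mm outside diameter, inner diameter 100 mm, rim 16 mm high, flat floor at z=6. Origin: centre of its underside on the table. A flat grey 130 mm square pad lies around it. The hub's 90 mm flange goes in with 5 mm of play all round.
- hub_a: Bystander: loose black hub without bail, 90 mm diameter x 30 mm. Origin at underside centre.
- hub_b: Bystander: another loose black hub, same size.
- hub_c: Bystander: another loose black hub, same size.
- stack: Bystander: loose stack of black splined rings in one piece, 72 mm diameter x 84 mm high.
- bin: Bystander: loose small blue open bin 160 x 110 x 70 mm.
- driver: Bystander: loose screwdriver lying on the table.
- oil: Bystander: white bottle with red cap, 48 mm diameter x 130 mm.
Things that resemble listed ones, but are neither listed nor needed, are in the scene too. Leave any pink or white look-alike of the carrier alone. What is meant by the stand is not pink, and is the larger of those in its own colour.

How it is judged (in metres and radians):
On the way:
1. the rung has come up past the barb and the pressed keeper: carrier unhooked, at least 24 mm above where it hung and still upright (z of rung in the frame of stand above 0.189 m and angle between carrier's own z axis and vertical below 0.35 rad), for 0.1 s.
At the end, for the whole second after the job is handed in: The hub stands flat in the nest: its centre within 8 mm of the nest's centre, its underside on the nest's floor (3 to 9 mm above the table), tilted less than 0.06 rad, at rest, and released by the gripper (horizontal distance between carrier and nest below 0.008 m and z of carrier in the frame of nest between 0.003 and 0.009 m and angle between carrier's own z axis and vertical below 0.06 rad and linear speed of carrier below 0.02 m/s and contact force between the fingers and carrier below 0.1 N); the robot touches nothing.
It fails at once if the hook is strained: more than 15 N between carrier and stand (contact force between carrier and stand above 15 N).
It fails at once if the gripper or arm pushes on the hook stand with more than 2 N (contact force between any of the fingers, the arm and stand above 2 N).
It fails at once if the hub is banged into the nest: more than 60 N (contact force between carrier and nest above 60 N).
It fails at once if a bystander is moved by more than 20 mm (distance of any of hub_a, hub_b, hub_c, stack, bin, driver, oil from where it was at the start of the episode above 0.02 m).
It also fails if it takes over 70 s, if anything falls off the work surface, if the arm or the gripper's body presses on something with over 40 N, if the wrist force passes 120 N, or if a joint passes its speed limit or range.

### The arm

A 6-joint arm with a two-finger parallel gripper is mounted at the origin on the work surface. World frame = base frame: x ahead of the robot, y to its left, z up, the work surface at z = 0. Lengths are in mm, angles in rad, forces in N, time in s.
With the tool pointing down it reaches from about 300 to 875 mm from the base axis. Payload 6.4 kg.
Tool frame: the origin (TCP) lies midway between the tips of the shut fingers; the grasp point (between the pads) lies 19 mm behind it; z points along the fingers, y is the line along which they close (so a half turn about z gives the same grasp; the last joint's range is limited). The gripper opens to 85 mm and grips with 20 to 120 N. Pads are 22 mm wide; open, the fingers measure 114 mm over their backs; the gripper's body (76 mm by 85 mm) begins 54 mm behind the grasp point. The pads swing forward as they close: fully open they stand 13 mm farther back than shut.
Start: joints at [-1.479, 0.181, 1.607, -0, 1.354, -0.206], TCP at [168.731, -549.701, 231.288] pointing down, gripper open.
Joint ranges: [-2.99, 2.99], [-0.89, 2.07], [0.3, 2.58], [-1.14, 4.28], [0, 2.63], [-3.12, 3.12]. Speed limits (rad/s): [2.57, 2.57, 3.01, 3.14, 3.14, 3.14].

### API

Orientations are given as a unit quaternion [x, y, z, w].
In Python, from station import get_state, eyes, r gives the robot as it stands.
- The arm moves only by the shell command python3 -m handwheel 'ROWS' [FORCE]. ROWS is JSON, a list that holds one entry, the list of rows, each a list of 5 numbers: the opening in per cent of the stroke, from 0 (shut) to 100 (fully open), then the shift along the world's x, y, z scaled (see below), then the turn about the world's z scaled (see below). A call has exactly 10 rows; each row is the pose to reach, as a shift and turn from the pose commanded when the call began; what a row does not reach only later rows make up. The controller multiplies each number of a shift by 0.4 m and each number of a turn by 90 degrees. A row lasts 1/10 s, in which the tool goes at most 50 mm and 8.59 degrees, less where a joint would pass 70% of its speed; a pose out of reach is approached as far as the arm can. A call with a number of a shift or a turn outside -1 to 1 is refused whole. A call with a gripper value outside its range is refused whole. The fingers move at their own pace and stop on an object; FORCE is the grip in N (left out, the last holds). Time passes only in rows, so rows that repeat a pose let the fingers close, or fill a call up. It gives the time, the measured TCP pose, the force, the opening and the grip force at its end, in the units of the state.
- get_state(): the state, without advancing time (a new reading comes with each control period).
- eyes.snapshot(name): name is "side" or "top"; returns a dict with "pixels" (400x640x3 uint8, red, green, blue), "intrinsics" (3x3 intrinsics, pixels), "extrinsics" (4x4, takes a point from camera to world coordinates). Camera axes: x right, y up, looking along -z (the intrinsics and any distortion apply to the point x, -y, -z); pixel columns grow to the right and rows downward; lengths in mm; the calibration is good to about 2 mm. A picture is of the moment at which its call begins. There is no depth.
- r.job_done(): hands the job in; it is judged then, once.
The state is a dict: "clock": time; "joint_pos": joint angles; "dq": joint speeds; "tau": joint torques, N m; "ee_pos": TCP position; "orientation": TCP orientation; "force": force on the tool from outside, world axes, zero at the start; "wrist_torque": the same for the moment, N m; "width": finger opening in mm; "finger_force": force on a finger pad.
Only numpy, scipy, OpenCV 4.12 (cv2) and the standard library are available. Lean on these libraries where they do the work, as an engineer would, in place of code of your own. Each camera call takes 0.05 s, during which the arm holds its last target. There are 200 camera calls.

## Working session

There is one attempt and no reset: what is moved stays moved. The work goes in short steps, Python scripts to look and compute and a shell command to move; the robot and the scene stay as the last step left them, time stands still between calls to the robot, and variables do not carry over. Pictures are saved under pics/ and viewed, at most 10 in all, crops included, and the job is handed in when it is done.

```bash
mkdir -p pics; ls; cat > h.py <<'E'
import numpy as np, cv2
from station import get_state, eyes, r
def snap(n,f):
    s=eyes.snapshot(n); cv2.imwrite(f,s["pixels"][:,:,::-1].copy()); np.savez(f+'.npz',K=s["intrinsics"],T=s["extrinsics"],p=s["pixels"]); return s
def load(f):
    d=np.load(f+'.npz'); return d['K'],d['T'],d['p']
def ray(K,T,u,v):
    d=np.linalg.inv(K)@[u,v,1.]; d=np.array([d[0],-d[1],-d[2]]); return T[:3,3],T[:3,:3]@d
def atz(K,T,u,v,z):
    o,d=ray(K,T,u,v); return o+d*(z-o[2])/d[2]
def proj(K,T,P):
    c=T[:3,:3].T@(np.array(P,float)-T[:3,3]); q=K@[c[0],-c[1],-c[2]]; return q[:2]/q[2]
E
python3 - <<'E'
from h import *
for n in("top","side"):
    s=snap(n,f"pics/{n}0.png"); print(n,s.keys(),np.round(s["intrinsics"],1).tolist(),np.round(s["extrinsics"],3).tolist())
print(get_state())
E
```

```text
pics
top dict_keys(['pixels', 'intrinsics', 'extrinsics']) [[502.5, 0.0, 325.7], [0.0, 502.5, 200.7], [0.0, 0.0, 1.0]] [[0.012, 0.986, -0.168, 284.541], [-1.0, 0.01, -0.012, -1.665], [-0.01, 0.168, 0.986, 1545.173], [0.0, 0.0, 0.0, 1.0]]
side dict_keys(['pixels', 'intrinsics', 'extrinsics']) [[459.8, 0.0, 316.8], [0.0, 459.8, 199.9], [0.0, 0.0, 1.0]] [[0.924, 0.258, -0.282, 92.383], [-0.382, 0.638, -0.669, -1011.939], [0.007, 0.726, 0.688, 1225.36], [0.0, 0.0, 0.0, 1.0]]
{'clock': 0.1, 'joint_pos': array([-1.47926499e+00,  1.81473337e-01,  1.60789260e+00, -9.99803570e-06,
        1.35381059e+00, -2.06298443e-01]), 'dq': array([ 0.00099027, -0.00277132, -0.00333938, -0.00088717, -0.00057387,
        0.0004476 ]), 'tau': array([-3.25734106e-05, -4.45880878e+01, -3.52240813e+01, -2.60608840e-04,
        4.16281502e-03, -1.92200321e-05]), 'ee_pos': array([ 168.70008901, -549.17993712,  230.47798869]), 'orientation': array([ 9.88932182e-01,  1.48366140e-01,  4.05464196e-05, -7.90915210e-04]), 'force': array([ 0.5029293 , -0.09002269, -0.14269894]), 'wrist_torque': array([ 0.01358724,  0.00174278, -0.01482197]), 'finger_force': 0.0, 'width': 85.47693976884773}
```

View pics/top0.png

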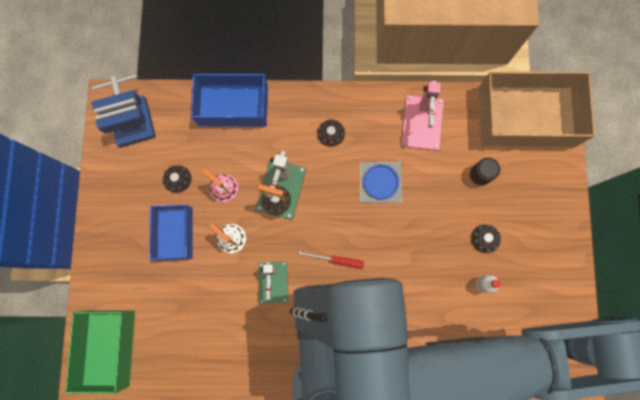

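View pics/side0.png

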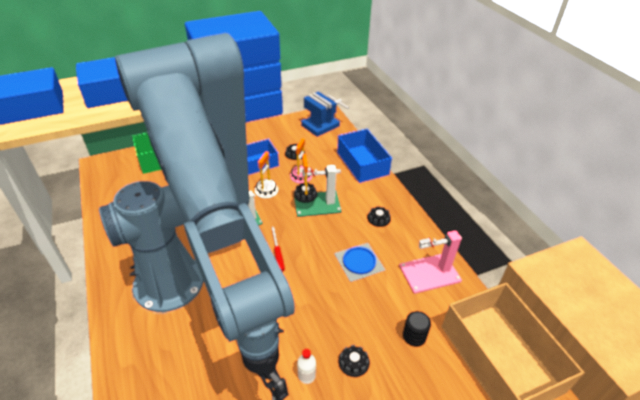

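The top view shows three stands: a large green one at (283,190), a small green one at (272,282) and a pink one at (423,120). It also shows three carriers: black (274,200), pink (223,187) and white (231,238). The larger green stand with the black hub on it fits the description. The nest is at (381,182). I'll confirm with an enlarged crop.

```bash
python3 - <<'E'
from h import *
a=load("pics/top0.png")[2][135:235,240:320,::-1]; b=load("pics/side0.png")[2][130:230,270:350,::-1]
im=np.hstack([cv2.resize(x,None,fx=5,fy=5,interpolation=cv2.INTER_CUBIC) for x in(a,b)]); cv2.imwrite("pics/crop.png",im)
K,T,p=load("pics/top0.png")
hsv=cv2.cvtColor(p,cv2.COLOR_RGB2HSV)
# nest: blue blob
m=cv2.inRange(hsv[150:215,350:410],(100,120,80),(130,255,255))
c=max(cv2.findContours(m,0,1)[0],key=cv2.contourArea)
e=cv2.fitEllipse(c); print("nest px",e)
P=atz(K,T,e[0][0]+350,e[0][1]+150,14);print(P)
Ks,Ts,ps=load("pics/side0.png");hs=cv2.cvtColor(ps,cv2.COLOR_RGB2HSV)
m=cv2.inRange(hs[235:285,330:390],(100,120,80),(130,255,255));c=max(cv2.findContours(m,0,1)[0],key=cv2.contourArea)
e=cv2.fitEllipse(c);print("side nest",e,atz(Ks,Ts,e[0][0]+330,e[0][1]+235,14))
E
```

```text
nest px ((30.54850959777832, 31.572195053100586), (32.20160675048828, 33.20827102661133), 95.69696807861328)
[ 607.44167766 -153.20775216   14.        ]
side nest ((29.166030883789062, 25.072002410888672), (26.00062370300293, 32.08034133911133), 97.0979232788086) [ 608.36549825 -160.15391246   14.        ]
```

View pics/crop.png

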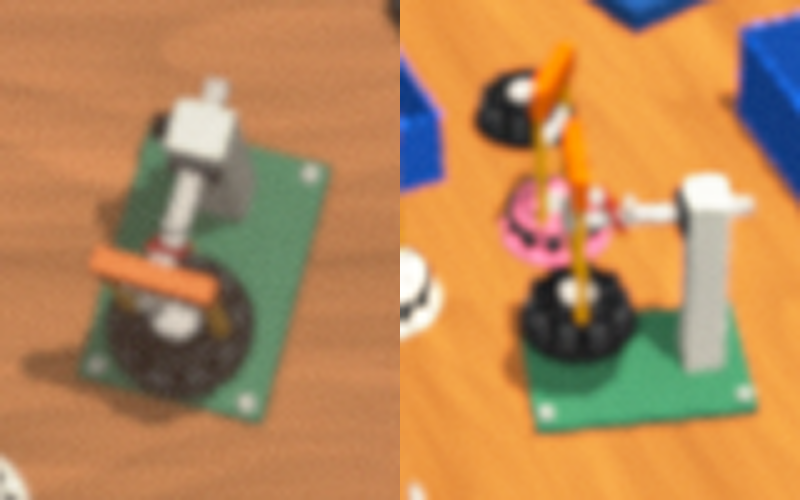

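The crop confirms it: the black hub with orange handle hangs on the larger green stand, with the red keeper toward the post. Next I'll fit the stand, handle and nest in both views.

```bash
cat > fit.py <<'E'
from h import *
from scipy.optimize import minimize, least_squares
top=load("pics/top0.png"); side=load("pics/side0.png")
def box(lx,ly,z0,z1): return np.array([[sx*lx/2,sy*ly/2,z] for sx in(-1,1) for sy in(-1,1) for z in(z0,z1)])
def cyl(rad,z0,z1): return np.array([[rad*np.cos(a),rad*np.sin(a),z] for a in np.linspace(0,6.28,60) for z in(z0,z1)])
def xf(P,x,y,w): c,s=np.cos(w),np.sin(w); return P@np.array([[c,s,0],[-s,c,0],[0,0,1]])+[x,y,0]
def soft(view,P,roi):
    K,T,_=view; u0,u1,v0,v1=roi; S=8
    q=np.array([proj(K,T,p) for p in P]); q=(q-[u0,v0]+.5)*S
    m=np.zeros(((v1-v0)*S,(u1-u0)*S),np.uint8); cv2.fillConvexPoly(m,cv2.convexHull((q*16).astype(np.int32)),255,shift=4)
    m=cv2.resize(m,(u1-u0,v1-v0),interpolation=cv2.INTER_AREA); return cv2.GaussianBlur(m.astype(float)/255,(0,0),.8)
def fit(P,views,x0,yaw=True):
    # views: (view,roi,target soft mask)
    f=lambda p: sum(((soft(v,xf(P,p[0],p[1],p[2]/100 if yaw else 0),roi)-t)**2).sum() for v,roi,t in views)
    best=minimize(f,x0,method="Nelder-Mead",options=dict(xatol=.05,fatol=1e-4,initial_simplex=np.array([x0]+[np.add(x0,d) for d in np.eye(3)*8])))
    return best.x,best.fun,sum((t**2).sum() for _,_,t in views)
def tgt(view,roi,fn):
    u0,u1,v0,v1=roi; p=view[2][v0:v1,u0:u1].astype(float); s=fn(p); return np.clip(s/np.percentile(s,99 if s.size<1500 else 97),0,1)
E
python3 - <<'E'
from fit import *
nv=[]
blue=lambda p:np.clip(p[...,2]-p[...,0]-35,0,None)
for v,roi in((top,(352,410,155,210)),(side,(328,392,235,288))): 
    t=tgt(v,roi,blue); t=np.clip(t*2,0,1); nv.append((v,roi,t))
N=cyl(56,0,16)
for L in(nv,nv[:1],nv[1:]): print("nest",fit(N,L,[607,-156,0],False))
org=lambda p:np.clip((p[...,0]-p[...,2])-110,0,None)*(p[...,0]>170)
hv=[]
for v,roi,pt in((top,(254,288,180,200),0),(side,(300,312,148,172),0)):
    p=v[2][roi[2]:roi[3],roi[0]:roi[1]]; h=cv2.cvtColor(p,cv2.COLOR_RGB2HSV)
    t=((h[...,1]>185)&(h[...,2]>150)&(h[...,0]<14)).astype(float); print((t>0).astype(int)); hv.append((v,roi,t))
H=box(14,68,198,228)
g=atz(*top[:2],270.5,189.5,228); print(g)
for L in (hv,hv[:1],hv[1:]): print("handle",fit(H,L,[g[0],g[1],-25]))
C=box(170,120,12,12)[::2]+[45,0,0]
# corners: (130,-60),( -40,-60),(-40,60),(130,60)
cs={(130,-60):[(305.6,167.6),None],(-40,-60):[(292,219),(297,215.7)],(-40,60):[(255.7,209.7),None],(130,60):[(269,162.4),None]}
cs[(130,-60)][1]=(341,211.3)
def res(p):
    o=[]
    for k,vv in cs.items():
        P=xf(np.array([[k[0],k[1],12.]]),p[0],p[1],p[2]/100)[0]
        for v,q in zip((top,side),vv):
            if q: o+=list(proj(*v[:2],P)-q)
    return o
s=least_squares(res,[500,100,-20]); print("stand",s.x,np.round(s.fun,1))
E
```

```text
nest (array([ 6.10649421e+02, -1.54376639e+02, -5.78575098e-01]), np.float64(64.6402632318782), np.float64(1636.3976551761848))
nest (array([ 609.87988398, -154.18275108,   -1.66624701]), np.float64(33.287879972479836), np.float64(939.9221278641244))
nest (array([ 612.13416143, -153.26580791,   -5.07941771]), np.float64(28.228356771904174), np.float64(696.4755273120605))
[[0 0 0 0 0 0 0 0 0 0 0 0 0 0 0 0 0 0 0 0 0 0 0 0 0 0 0 0 0 0 0 0 0 0]
 [0 0 0 0 0 0 0 0 0 0 0 0 0 0 0 0 0 0 0 0 0 0 0 0 0 0 0 0 0 0 0 0 0 0]
 [0 0 0 0 0 0 0 0 0 0 0 0 0 0 0 0 0 0 0 0 0 0 0 0 0 0 0 0 0 0 0 0 0 0]
 [0 0 0 0 0 0 0 0 0 0 0 0 0 0 0 0 0 0 0 0 0 0 0 0 0 0 0 0 0 0 0 0 0 0]
 [0 0 0 0 0 0 0 0 0 0 0 0 0 0 0 0 0 0 0 0 0 0 0 0 0 0 0 0 0 0 0 0 0 0]
 [0 0 0 0 0 0 0 0 0 0 0 0 0 0 0 0 0 0 0 0 0 0 0 0 0 0 0 0 0 0 0 0 0 0]
 [0 0 0 0 0 0 0 0 0 0 0 0 0 0 0 0 0 0 0 0 0 0 0 0 0 0 0 0 0 0 0 0 0 0]
 [0 0 0 0 0 0 0 0 0 0 0 0 0 0 0 0 0 0 0 0 0 0 0 0 0 0 0 0 0 0 0 0 0 0]
 [0 0 0 0 0 0 0 0 0 0 0 0 0 0 0 0 0 0 0 0 0 0 0 0 0 0 0 0 0 0 0 0 0 0]
 [0 0 0 0 0 0 0 0 0 0 0 0 0 0 0 0 0 0 0 0 0 0 0 0 0 0 0 0 0 0 0 0 0 0]
 [0 0 0 0 0 0 0 
[... 1106 characters left out ...]
0 0 0 0 0 0 0 0 0 0]
 [0 0 0 0 0 0 0 0 0 0 0 0]
 [0 0 0 1 0 0 0 0 0 0 0 0]
 [0 0 0 0 1 0 0 0 0 0 0 0]
 [0 0 0 0 1 1 1 1 0 0 0 0]
 [0 0 0 0 0 1 1 0 0 0 0 0]
 [0 0 0 0 0 1 1 0 0 0 0 0]
 [0 0 0 0 0 1 1 0 0 0 0 0]
 [0 0 0 0 0 1 1 0 0 0 0 0]]
[537.90057522 161.88965044 228.        ]
handle (array([540.55338201, 161.32743964, -36.6257722 ]), np.float64(198.01918637716005), np.float64(20.0))
handle (array([ 583.53020485,  247.81557637, -146.48148148]), np.float64(0.0), np.float64(0.0))
handle (array([515.84615859,  93.95854098, -37.86214563]), np.float64(13.96040415566318), np.float64(20.0))
stand [536.82374065 166.58493152 -21.86564875] [ 0.3 -0.1 -0.1 -0.7  0.9  0.9 -1.1  0.3 -0.5  1.5 -0.2 -3.3]
```

```bash
python3 - <<'E'
from fit import *
hv=[]
for v,roi in((top,(254,288,180,200)),(side,(301,313,152,170))):
    p=v[2][roi[2]:roi[3],roi[0]:roi[1]].astype(int)
    h=p[...,0]-p[...,2] if v is top else 0
    h=cv2.cvtColor(p.astype(np.uint8),cv2.COLOR_RGB2HSV)
    print("S"); print(h[...,1][:, ::2] if v is top else h[...,1]); print(p[...,0][:, ::2] if v is top else p[...,0])
cs=[((130,-60),top,(305.6,167.6)),((130,-60),side,(341,211.3)),((-40,-60),top,(292,219)),((-40,-60),side,(297,215.7)),((-40,60),top,(255.7,209.7))]
def res(p):
    return np.concatenate([proj(*v[:2],xf(np.array([[k[0],k[1],12.]]),p[0],p[1],p[2]/100)[0])-q for k,v,q in cs])
s=least_squares(res,[500,100,-20]); print("stand",s.x,np.round(s.fun,1))
x,y,w=s.x;w/=100
for z in(198,213,228):
  for yy in(-34,34):
    P=xf(np.array([[0,yy,z]]),x,y,w)[0]; print(z,yy,proj(*top[:2],P).round(1),proj(*side[:2],P).round(1))
P=xf(np.array([[95.,0,176]]),x,y,w)[0];print("post top",proj(*top[:2],P),proj(*side[:2],P))
E
```

```text
S
[[146 147 144 145 131  62  64  61  58  32  28  27  41  62  64  65  66]
 [145 143 146 144 129  67  60  64  57  48  31  28  45  61  68  69  68]
 [148 143 143 147 128  67  64  65 104  63  33  35  56  62  73  73  75]
 [144 144 148 151 135  63  66  64 139  85  44  49  63  64  72  72  74]
 [146 143 152 160 149 102  69  88 136 112  76  87  90  62  68  76  72]
 [142 145 160 169 167 147 130 105 102  95 106 125  80  61  65  73  73]
 [145 148 162 170 169 169 160 143  86  65  82 125  65  48  60  67  74]
 [143 149 165 168 171 171 167 163 118  83  79 110  69  44  47  57  73]
 [145 145 167 171 167 169 166 167 151 126 120 140 114  88  60  50  60]
 [144 147 163 176 175 171 167 168 167 159 162 168 160 150 116  47  52]
 [146 147 150 157 175 175 171 170 170 168 170 173 172 168 150  65  48]
 [142 147 146 133 155 149 165 169 173 170 168 167 170 170 166  93  46]
 [145 146 143 100 127 125 128 149 166 172 171 169 168 169 173 107  56]
 [146 145 142  80  99 122 108  96 125 152 168 168 168 169 171 121  65]
 [144 144 137  71  77 141 111  60  67 101 125 152 171 172 172 117  80]
 [144 143 133  70  77 143 117  49
[... 3260 characters left out ...]
245 244 244 242]
 [218 203 225 250 254 254 253 250 246 245 244 243]
 [224 215 222 247 254 254 253 251 247 245 244 244]
 [247 242 229 234 245 248 248 247 246 244 244 244]
 [254 252 237 220 224 228 233 240 242 242 242 244]
 [252 247 230 207 209 215 227 237 240 238 237 242]
 [238 225 200 195 205 213 227 234 236 230 229 235]]
stand [539.75499558 167.16330987 -23.48806571] [ 0.7 -0.6  0.4 -0.6  0.5  0.2 -0.7 -0.1 -0.7  0.2]
198 -34 [281.9 193.9] [305.5 171.4]
198 34 [257.9 187.9] [302.9 159.4]
213 -34 [281.4 192.9] [305.5 168.1]
213 34 [257.1 186.9] [302.8 156. ]
228 -34 [280.8 191.8] [305.5 164.7]
228 34 [256.3 185.8] [302.8 152.7]
post top [279.69104979 160.09173968] [330.53886255 167.60674915]
```

```bash
python3 - <<'E'
from fit import *
hv=[]
for v,roi,a,b in((top,(254,288,180,201),130,160),(side,(299,312,150,172),190,250)):
    p=v[2][roi[2]:roi[3],roi[0]:roi[1]]; h=cv2.cvtColor(p,cv2.COLOR_RGB2HSV).astype(float)
    if v is top: t=np.clip((p[...,0]-150.)/70,0,1)*np.clip((h[...,1]-120)/35,0,1); t[:,:4]*=(h[:,:4,1]>155); t[16:]=0
    else: t=np.clip((h[...,1]-205)/40,0,1); t[17:]*=0; t[:3]=t[:3]*(h[:3,:,0]<14)
    hv.append((v,roi,t))
H=box(14,68,198,228)
for n,L in (("both",hv),("top",hv[:1]),("side",hv[1:])): print(n,fit(H,L,[540,165,-24]))
print((hv[0][2]*9).astype(int)[:, :]); print((hv[1][2]*9).astype(int))
E
```

```text
both (array([540.8062455, 165.7565256, -33.2157133]), np.float64(51.21059645244297), np.float64(155.11073403790087))
top (array([540.77268079, 165.87296147, -31.74918054]), np.float64(24.925118535120983), np.float64(113.17510903790088))
side (array([544.54798158, 174.55900219, -36.51803462]), np.float64(23.997839304790165), np.float64(41.935624999999995))
[[0 0 0 0 2 2 0 0 0 0 0 0 0 0 0 0 0 0 0 0 0 0 0 0 0 0 0 0 0 0 0 0 0 0]
 [0 0 0 0 3 2 1 0 0 0 0 0 0 0 0 0 0 0 0 0 0 0 0 0 0 0 0 0 0 0 0 0 0 0]
 [0 0 0 0 3 2 1 0 0 0 0 0 0 0 0 0 0 0 0 0 0 0 0 0 0 0 0 0 0 0 0 0 0 0]
 [0 0 0 0 4 5 3 1 0 0 0 0 0 0 0 0 0 0 0 0 0 0 0 0 0 0 0 0 0 0 0 0 0 0]
 [0 0 0 0 5 7 7 5 1 0 0 0 0 0 0 0 0 0 0 0 0 0 0 0 0 0 0 0 0 0 0 0 0 0]
 [0 0 0 0 6 9 9 9 7 5 2 0 0 0 0 0 0 0 0 0 0 0 0 0 0 0 0 0 0 0 0 0 0 0]
 [0 0 0 0 7 9 9 9 9 9 9 8 6 4 1 0 0 0 0 0 0 0 0 0 0 0 0 0 0 0 0 0 0 0]
 [0 0 0 0 8 9 9 9 9 9 9 9 9 9 9 6 0 0 0 0 0 0 0 0 0 0 0 0 0 0 0 0 0 0]
 [0 0 0 0 7 9 9 9 9 9 9 9 9 9 9 9 7 5 1 0 0 1 0 0 0 0 0 0 0 0 0 0 0 0]
 [0 0 0 0 4 5 5 7 8 9 9 9 9 9 9 9 9 9 9 8 9 8 7 4 2 0 0 0 0 0 0 0 0 0]
 [0 0 0 0 3 1 0 1 2 4 6 8 9 9 9 
[... 688 characters left out ...]
0 0 0 0 0 0 0 0 0 0 0 0 0 0 0 0 0 0 0 0 0 0 0 0 0 0 0 0 0 0]]
[[9 4 0 0 0 0 0 0 0 0 0 0 0]
 [6 0 0 0 0 0 0 0 0 0 0 0 0]
 [0 0 0 0 0 0 0 0 0 0 0 0 0]
 [0 0 0 0 0 0 0 0 0 0 0 0 0]
 [0 0 0 0 0 1 3 0 0 0 0 0 0]
 [0 0 0 0 0 9 9 1 0 0 0 0 0]
 [0 0 0 0 3 9 9 2 0 0 0 0 0]
 [0 0 0 0 8 9 9 4 0 0 0 0 0]
 [0 0 0 1 9 9 9 5 0 0 0 0 0]
 [0 0 0 2 9 9 9 6 0 0 0 0 0]
 [0 0 0 2 9 9 9 7 0 0 0 0 0]
 [0 0 0 2 9 9 9 7 1 0 0 0 0]
 [0 0 0 2 8 9 9 9 2 0 0 0 0]
 [0 0 0 2 8 9 9 9 3 0 0 0 0]
 [0 0 0 0 6 9 9 9 5 0 0 0 0]
 [0 0 0 0 1 9 9 9 5 0 0 0 0]
 [0 0 0 0 0 4 9 9 3 0 0 0 0]
 [0 0 0 0 0 0 0 0 0 0 0 0 0]
 [0 0 0 0 0 0 0 0 0 0 0 0 0]
 [0 0 0 0 0 0 0 0 0 0 0 0 0]
 [0 0 0 0 0 0 0 0 0 0 0 0 0]
 [0 0 0 0 0 0 0 0 0 0 0 0 0]]
```

Handle centre is about (541,166), height consistent at z=213, yaw about -0.24. The stand origin fits at (540,167), and the nest is at about (610,-154). These agree with the given geometry and reach. Moving over.

```bash
python3 -m handwheel '[[[100,0,0.05,0.3,0],[100,0.06,0.15,0.3,0.08],[100,0.12,0.25,0.3,0.16],[100,0.18,0.35,0.3,0.24],[100,0.24,0.45,0.3,0.3],[100,0.3,0.55,0.3,0.33],[100,0.36,0.66,0.3,0.33],[100,0.42,0.78,0.3,0.33],[100,0.46,0.9,0.3,0.33],[100,0.46,0.9,0.3,0.33]]]' 60; python3 -m handwheel '[[[100,0.06,0.1,0,0.08],[100,0.12,0.2,0,0.16],[100,0.18,0.3,0,0.24],[100,0.24,0.4,0,0.3],[100,0.3,0.5,0,0.33],[100,0.36,0.6,0,0.33],[100,0.42,0.75,0,0.33],[100,0.47,0.88,0,0.33],[100,0.47,0.88,0,0.33],[100,0.47,0.88,0,0.33]]]'
```

```text
clock: 1.1
ee_pos: [353.4, -186.2, 351.2]
orientation: [0.917, 0.398, 0.0, -0.0]
force: [-0.2, 0.1, 0.0]
width: 85.7
finger_force: 0.0
clock: 2.1
ee_pos: [540.7, 165.0, 350.1]
orientation: [0.784, 0.62, -0.001, -0.001]
force: [0.4, 0.3, -0.3]
width: 85.7
finger_force: 0.0
```

```bash
python3 -m handwheel '[[[100,0,0,-0.08,0],[100,0,0,-0.16,0],[100,0,0,-0.24,0],[100,0,0,-0.26,0],[100,0,0,-0.26,0],[100,0,0,-0.26,0],[100,0,0,-0.26,0],[100,0,0,-0.26,0],[100,0,0,-0.26,0],[100,0,0,-0.26,0]]]'; python3 - <<'E'
from h import *
ims=[]
for n,(u0,u1,v0,v1) in(("side",(260,350,110,220)),("top",(240,330,130,240))):
    p=snap(n,f"pics/{n}1.png")["pixels"][v0:v1,u0:u1,::-1]; ims.append(cv2.resize(p,None,fx=4.4,fy=4.4,interpolation=cv2.INTER_CUBIC))
cv2.imwrite("pics/c1.png",np.hstack(ims)); s=get_state(); print(s["ee_pos"],s["force"])
E
```

```text
clock: 3.1
ee_pos: [540.9, 162.4, 247.8]
orientation: [0.785, 0.619, 0.0, 0.0]
force: [0.5, 0.3, 0.3]
width: 85.4
finger_force: 0.0
[540.76020898 162.33871235 247.44132062] [ 0.02032823 -0.45397041 -0.13651801]
```

View pics/c1.png

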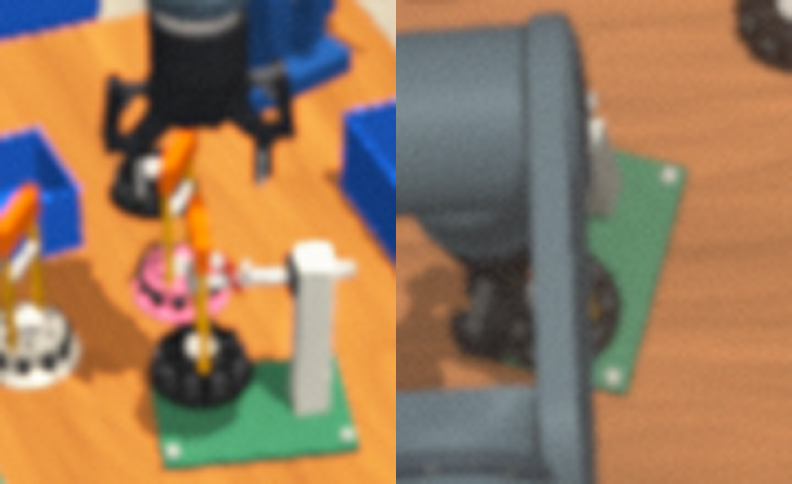

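The side crop shows the open fingers at (115,130) and (265,170), straddling the orange handle at (200,230), with nothing between them. I'll descend and close softly.

```bash
python3 -m handwheel '[[[100,0,0.009,-0.03,0],[100,0,0.009,-0.06,0],[100,0,0.009,-0.09,0],[100,0,0.009,-0.12,0],[100,0,0.009,-0.128,0],[60,0,0.009,-0.128,0],[50,0,0.009,-0.128,0],[40,0,0.009,-0.128,0],[35,0,0.009,-0.128,0],[30,0,0.009,-0.128,0]]]' 20;  python3 -m handwheel '[[[27,0,0,0,0],[25,0,0,0,0],[23,0,0,0,0],[21,0,0,0,0],[19,0,0,0,0],[17,0,0,0,0],[15,0,0,0,0],[13,0,0,0,0],[10,0,0,0,0],[8,0,0,0,0]]]' 20
```

```text
clock: 4.2
ee_pos: [541.0, 165.9, 196.5]
orientation: [0.786, 0.619, 0.0, 0.0]
force: [-0.2, -0.4, 0.0]
width: 25.9
finger_force: 0.0
clock: 5.2
ee_pos: [540.8, 165.9, 196.2]
orientation: [0.786, 0.619, 0.0, 0.0]
force: [1.5, 0.4, -0.3]
width: 13.6
finger_force: 20.6
```

```bash
python3 -m handwheel '[[[0,0,0,0,0],[0,0,0,0,0],[0,0,0,0,0],[0,0,0,0.0015,0],[0,0,0,0.003,0],[0,0,0,0.0045,0],[0,0,0,0.006,0],[0,0,0,0.0075,0],[0,0,0,0.0075,0],[0,0,0,0.0075,0]]]' 80; python3 -c "
from h import *
s=get_state();print(s['ee_pos'],s['force'],s['wrist_torque'],s['width'])"
```

```text
clock: 6.2
ee_pos: [540.7, 165.9, 199.0]
orientation: [0.786, 0.619, -0.0, -0.0]
force: [0.6, 0.5, -3.1]
width: 12.9
finger_force: 77.8
[540.68577571 165.90404059 199.03209596] [ 0.57634172  0.4801825  -3.14875282] [ 0.02091163 -0.04107735 -0.03437154] 12.855413658864933
```

```bash
python3 -m handwheel '[[[0,0.0012,-0.0003,0.001,0],[0,0.0024,-0.0006,0.001,0],[0,0.0036,-0.0009,0.001,0],[0,0.005,-0.0012,0.001,0],[0,0.006,-0.0015,0.001,0],[0,0.0075,-0.0018,0.001,0],[0,0.009,-0.0021,0.001,0],[0,0.01,-0.0024,0.001,0],[0,0.01,-0.0024,0.001,0],[0,0.01,-0.0024,0.001,0]]]'; cat > st.py <<'E'
from h import *
s=get_state();e=np.array([.972,-.233]);n=np.array([.233,.972])
print("along",((s['ee_pos'][:2]-[540.7,165.9])@e).round(2),"z",s['ee_pos'][2].round(2),"Fx,Fy,Fz stand",(s['force'][:2]@e).round(2),(s['force'][:2]@n).round(2),s['force'][2].round(2),"T",s['wrist_torque'].round(3))
E
python3 st.py
```

```text
clock: 7.2
ee_pos: [544.7, 164.9, 199.5]
orientation: [0.786, 0.619, -0.0, -0.0]
force: [-0.6, 0.2, -3.6]
width: 13.2
finger_force: 77.8
along 4.11 z 199.46 Fx,Fy,Fz stand -0.64 0.04 -3.65 T [0.032 0.001 0.023]
```

```bash
python3 -m handwheel '[[[0,0.001,-0.0002,0,0],[0,0.002,-0.0005,0,0],[0,0.003,-0.0007,0,0],[0,0.004,-0.001,0,0],[0,0.005,-0.0012,0,0],[0,0.006,-0.0014,0,0],[0,0.007,-0.0017,0,0],[0,0.0075,-0.0018,0,0],[0,0.0075,-0.0018,0,0],[0,0.0075,-0.0018,0,0]]]' >/dev/null; python3 st.py;  python3 -m handwheel '[[[0,0.001,-0.0002,0,0],[0,0.002,-0.0004,0,0],[0,0.003,-0.0007,0,0],[0,0.004,-0.0009,0,0],[0,0.0045,-0.001,0,0],[0,0.005,-0.0012,0,0],[0,0.005,-0.0012,0,0],[0,0.005,-0.0012,0,0],[0,0.005,-0.0012,0,0],[0,0.005,-0.0012,0,0]]]' >/dev/null;python3 st.py
```

```text
along 7.21 z 199.47 Fx,Fy,Fz stand -0.54 0.52 -4.84 T [ 0.055 -0.004  0.003]
along 9.26 z 199.51 Fx,Fy,Fz stand 0.05 1.29 -4.54 T [-0.033  0.017 -0.008]
```

```bash
for i in 1; do python3 -m handwheel '[[[0,0.001,-0.0002,0,0],[0,0.002,-0.0004,0,0],[0,0.003,-0.0007,0,0],[0,0.004,-0.0009,0,0],[0,0.0045,-0.001,0,0],[0,0.005,-0.0012,0,0],[0,0.005,-0.0012,0,0],[0,0.005,-0.0012,0,0],[0,0.005,-0.0012,0,0],[0,0.005,-0.0012,0,0]]]' >/dev/null;python3 st.py; python3 -m handwheel '[[[0,0.001,-0.0002,0,0],[0,0.002,-0.0004,0,0],[0,0.003,-0.0007,0,0],[0,0.004,-0.0009,0,0],[0,0.0045,-0.001,0,0],[0,0.005,-0.0012,0,0],[0,0.005,-0.0012,0,0],[0,0.005,-0.0012,0,0],[0,0.005,-0.0012,0,0],[0,0.005,-0.0012,0,0]]]' >/dev/null;python3 st.py; done
```

```text
along 11.35 z 199.5 Fx,Fy,Fz stand -0.29 -0.62 -4.13 T [-0.038 -0.011 -0.033]
along 13.37 z 199.47 Fx,Fy,Fz stand -0.25 0.43 -4.51 T [ 0.002 -0.019 -0.061]
```

```bash
python3 -m handwheel '[[[0,0.001,-0.0002,0,0],[0,0.002,-0.0004,0,0],[0,0.003,-0.0007,0,0],[0,0.004,-0.0009,0,0],[0,0.0045,-0.001,0,0],[0,0.005,-0.0012,0,0],[0,0.005,-0.0012,0,0],[0,0.005,-0.0012,0,0],[0,0.005,-0.0012,0,0],[0,0.005,-0.0012,0,0]]]' >/dev/null;python3 st.py; python3 -m handwheel '[[[0,0.001,-0.0002,0,0],[0,0.002,-0.0004,0,0],[0,0.003,-0.0007,0,0],[0,0.004,-0.0009,0,0],[0,0.0045,-0.001,0,0],[0,0.005,-0.0012,0,0],[0,0.005,-0.0012,0,0],[0,0.005,-0.0012,0,0],[0,0.005,-0.0012,0,0],[0,0.005,-0.0012,0,0]]]' >/dev/null;python3 st.py
```

```text
along 15.44 z 199.52 Fx,Fy,Fz stand -0.25 0.08 -4.35 T [-0.002 -0.    -0.029]
along 17.47 z 199.48 Fx,Fy,Fz stand -0.25 -0.31 -4.19 T [-0.021  0.04  -0.129]
```

```bash
python3 -m handwheel '[[[0,0.001,-0.0002,0,0],[0,0.002,-0.0004,0,0],[0,0.003,-0.0007,0,0],[0,0.004,-0.0009,0,0],[0,0.0045,-0.001,0,0],[0,0.005,-0.0012,0,0],[0,0.005,-0.0012,0,0],[0,0.005,-0.0012,0,0],[0,0.005,-0.0012,0,0],[0,0.005,-0.0012,0,0]]]' >/dev/null;python3 st.py; python3 - <<'E'
from h import *
p=snap("side","pics/side2.png")["pixels"][120:220,270:370,::-1]; cv2.imwrite("pics/c2.png",cv2.resize(p,None,fx=6,fy=6,interpolation=cv2.INTER_CUBIC))
E
```

```text
along 19.48 z 199.43 Fx,Fy,Fz stand -2.0 0.26 -4.09 T [ 0.104  0.389 -0.038]
```

View pics/c2.png

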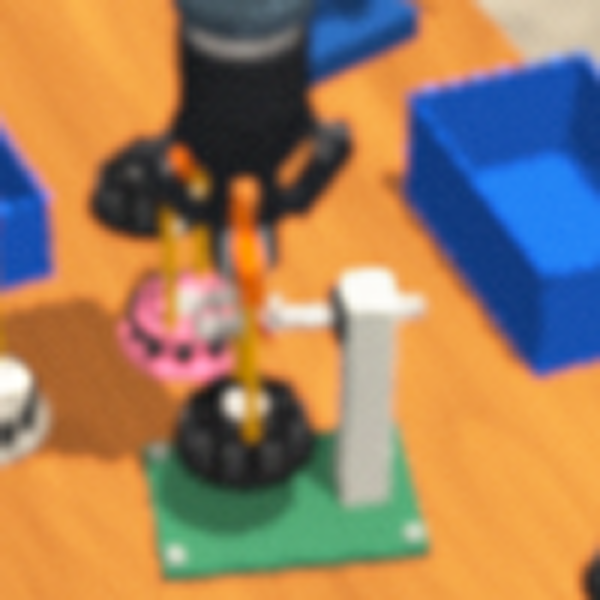

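The hub hangs from the gripper with the rung near the keeper at (265,310). Force is now -2 N along the stand's x axis, so the keeper has been touched at about 19 mm. I'll continue in finer steps to the hard stop.

```bash
python3 -m handwheel '[[[0,0.001,-0.0002,0,0],[0,0.002,-0.0004,0,0],[0,0.003,-0.0007,0,0],[0,0.004,-0.0009,0,0],[0,0.0045,-0.001,0,0],[0,0.005,-0.0012,0,0],[0,0.005,-0.0012,0,0],[0,0.005,-0.0012,0,0],[0,0.005,-0.0012,0,0],[0,0.005,-0.0012,0,0]]]' >/dev/null;python3 st.py; python3 -m handwheel '[[[0,0.0005,-0.0001,0,0],[0,0.001,-0.0002,0,0],[0,0.0015,-0.0003,0,0],[0,0.002,-0.0005,0,0],[0,0.0025,-0.0006,0,0],[0,0.0025,-0.0006,0,0],[0,0.0025,-0.0006,0,0],[0,0.0025,-0.0006,0,0],[0,0.0025,-0.0006,0,0],[0,0.0025,-0.0006,0,0]]]' >/dev/null;python3 st.py
```

```text
along 21.58 z 199.47 Fx,Fy,Fz stand -1.73 0.0 -4.68 T [ 0.158  0.508 -0.064]
along 22.65 z 199.51 Fx,Fy,Fz stand -2.92 0.23 -3.13 T [ 0.183  0.485 -0.01 ]
```

```bash
sed -i 's/^print/print("Tn",(s["wrist_torque"][:2]@n).round(3),end=" ");print/' st.py; for k in 1; do python3 -m handwheel '[[[0,0.0005,-0.0001,0,0],[0,0.001,-0.0002,0,0],[0,0.0015,-0.0003,0,0],[0,0.002,-0.0005,0,0],[0,0.0025,-0.0006,0,0],[0,0.0025,-0.0006,0,0],[0,0.0025,-0.0006,0,0],[0,0.0025,-0.0006,0,0],[0,0.0025,-0.0006,0,0],[0,0.0025,-0.0006,0,0]]]' >/dev/null;python3 st.py;  python3 -m handwheel '[[[0,0.0005,-0.0001,0,0],[0,0.001,-0.0002,0,0],[0,0.0015,-0.0003,0,0],[0,0.002,-0.0005,0,0],[0,0.0025,-0.0006,0,0],[0,0.0025,-0.0006,0,0],[0,0.0025,-0.0006,0,0],[0,0.0025,-0.0006,0,0],[0,0.0025,-0.0006,0,0],[0,0.0025,-0.0006,0,0]]]' >/dev/null;python3 st.py; done
```

```text
Tn 0.576 along 23.66 z 199.51 Fx,Fy,Fz stand -3.05 0.23 -2.86 T [ 0.164  0.553 -0.   ]
Tn 0.588 along 24.7 z 199.5 Fx,Fy,Fz stand -3.6 -0.62 -3.22 T [ 0.19   0.56  -0.033]
```

```bash
python3 -m handwheel '[[[0,0.0005,-0.0001,0,0],[0,0.001,-0.0002,0,0],[0,0.0015,-0.0003,0,0],[0,0.0018,-0.0004,0,0],[0,0.0018,-0.0004,0,0],[0,0.0018,-0.0004,0,0],[0,0.0018,-0.0004,0,0],[0,0.0018,-0.0004,0,0],[0,0.0018,-0.0004,0,0],[0,0.0018,-0.0004,0,0]]]' >/dev/null;python3 st.py;  python3 -m handwheel '[[[0,0.0005,-0.0001,0,0],[0,0.001,-0.0002,0,0],[0,0.0015,-0.0003,0,0],[0,0.0018,-0.0004,0,0],[0,0.0018,-0.0004,0,0],[0,0.0018,-0.0004,0,0],[0,0.0018,-0.0004,0,0],[0,0.0018,-0.0004,0,0],[0,0.0018,-0.0004,0,0],[0,0.0018,-0.0004,0,0]]]' >/dev/null;python3 st.py
```

```text
Tn 0.613 along 25.47 z 199.53 Fx,Fy,Fz stand -2.52 0.79 -2.32 T [0.154 0.593 0.003]
Tn 0.64 along 26.17 z 199.47 Fx,Fy,Fz stand -3.66 -0.31 -2.56 T [ 0.117  0.631 -0.031]
```

```bash
python3 -m handwheel '[[[0,0.0004,-0.0001,0,0],[0,0.0008,-0.0002,0,0],[0,0.0013,-0.0003,0,0],[0,0.0013,-0.0003,0,0],[0,0.0013,-0.0003,0,0],[0,0.0013,-0.0003,0,0],[0,0.0013,-0.0003,0,0],[0,0.0013,-0.0003,0,0],[0,0.0013,-0.0003,0,0],[0,0.0013,-0.0003,0,0]]]' >/dev/null;python3 st.py;  python3 -m handwheel '[[[0,0.0004,-0.0001,0,0],[0,0.0008,-0.0002,0,0],[0,0.0013,-0.0003,0,0],[0,0.0013,-0.0003,0,0],[0,0.0013,-0.0003,0,0],[0,0.0013,-0.0003,0,0],[0,0.0013,-0.0003,0,0],[0,0.0013,-0.0003,0,0],[0,0.0013,-0.0003,0,0],[0,0.0013,-0.0003,0,0]]]' >/dev/null;python3 st.py
```

```text
Tn 0.714 along 26.71 z 199.49 Fx,Fy,Fz stand -3.46 -0.2 -3.35 T [0.129 0.704 0.029]
Tn 0.796 along 27.23 z 199.47 Fx,Fy,Fz stand -4.28 -0.17 -2.29 T [0.151 0.783 0.004]
```

```bash
python3 -m handwheel '[[[0,0.0004,-0.0001,0,0],[0,0.0008,-0.0002,0,0],[0,0.0013,-0.0003,0,0],[0,0.0013,-0.0003,0,0],[0,0.0013,-0.0003,0,0],[0,0.0013,-0.0003,0,0],[0,0.0013,-0.0003,0,0],[0,0.0013,-0.0003,0,0],[0,0.0013,-0.0003,0,0],[0,0.0013,-0.0003,0,0]]]' >/dev/null;python3 st.py;  python3 -m handwheel '[[[0,0.0004,-0.0001,0,0],[0,0.0008,-0.0002,0,0],[0,0.0013,-0.0003,0,0],[0,0.0013,-0.0003,0,0],[0,0.0013,-0.0003,0,0],[0,0.0013,-0.0003,0,0],[0,0.0013,-0.0003,0,0],[0,0.0013,-0.0003,0,0],[0,0.0013,-0.0003,0,0],[0,0.0013,-0.0003,0,0]]]' >/dev/null;python3 st.py
```

```text
Tn 1.12 along 27.38 z 199.38 Fx,Fy,Fz stand -6.05 0.21 -2.21 T [ 0.202  1.104 -0.006]
Tn 1.374 along 27.49 z 199.23 Fx,Fy,Fz stand -6.21 -0.49 -1.22 T [0.25  1.354 0.017]
```

Hard stop felt at about 27.3 mm with about 6 N, so the slide sits near +9. I'll ease off slightly and lift in checked steps.

```bash
python3 -m handwheel '[[[0,-0.0005,0.0001,0,0],[0,-0.001,0.0002,0,0],[0,-0.001,0.0002,0.001,0],[0,-0.001,0.0002,0.003,0],[0,-0.001,0.0002,0.005,0],[0,-0.001,0.0002,0.0075,0],[0,-0.001,0.0002,0.01,0],[0,-0.001,0.0002,0.01,0],[0,-0.001,0.0002,0.01,0],[0,-0.001,0.0002,0.01,0]]]' >/dev/null;python3 st.py
```

```text
Tn 1.186 along 27.4 z 203.22 Fx,Fy,Fz stand -5.55 -0.09 -5.34 T [ 0.306  1.147 -0.024]
```

```bash
python3 -m handwheel '[[[0,0,0,0.002,0],[0,0,0,0.004,0],[0,0,0,0.006,0],[0,0,0,0.008,0],[0,0,0,0.01,0],[0,0,0,0.0125,0],[0,0,0,0.015,0],[0,0,0,0.015,0],[0,0,0,0.015,0],[0,0,0,0.015,0]]]' >/dev/null;python3 st.py
```

```text
Tn 1.15 along 27.44 z 209.29 Fx,Fy,Fz stand -5.82 0.14 -6.12 T [0.281 1.116 0.008]
```

```bash
python3 -m handwheel '[[[0,0,0,0.002,0],[0,0,0,0.004,0],[0,0,0,0.006,0],[0,0,0,0.008,0],[0,0,0,0.01,0],[0,0,0,0.0125,0],[0,0,0,0.015,0],[0,0,0,0.015,0],[0,0,0,0.015,0],[0,0,0,0.015,0]]]' >/dev/null;python3 st.py;python3 -m handwheel '[[[0,0,0,0.003,0],[0,0,0,0.006,0],[0,0,0,0.009,0],[0,0,0,0.012,0],[0,0,0,0.015,0],[0,0,0,0.018,0],[0,0,0,0.021,0],[0,0,0,0.025,0],[0,0,0,0.025,0],[0,0,0,0.025,0]]]' >/dev/null;python3 st.py
```

```text
Tn 1.127 along 27.53 z 215.33 Fx,Fy,Fz stand -4.83 -0.17 -5.68 T [0.27  1.095 0.023]
Tn 0.036 along 27.95 z 225.54 Fx,Fy,Fz stand 0.51 0.02 -3.35 T [ 0.023  0.032 -0.016]
```

Past the barb and free. Leaving toward -x.

```bash
python3 -m handwheel '[[[0,0,0,0.005,0],[0,0,0,0.01,0],[0,-0.02,0.005,0.01,0],[0,-0.05,0.012,0.01,0],[0,-0.09,0.022,0.01,0],[0,-0.14,0.034,0.01,0],[0,-0.19,0.046,0.01,0],[0,-0.24,0.058,0.01,0],[0,-0.29,0.07,0.01,0],[0,-0.29,0.07,0.01,0]]]' >/dev/null;python3 st.py; python3 - <<'E'
from h import *
ims=[]
for n,(u0,u1,v0,v1) in(("side",(220,360,100,240)),("top",(200,340,150,290))):
    p=snap(n,f"pics/{n}3.png")["pixels"][v0:v1,u0:u1,::-1]; ims.append(cv2.resize(p,None,fx=2.8,fy=2.8,interpolation=cv2.INTER_CUBIC))
cv2.imwrite("pics/c3.png",np.hstack(ims)); print(get_state()["ee_pos"])
E
```

```text
Tn -0.093 along -94.9 z 229.12 Fx,Fy,Fz stand -0.18 0.39 -3.43 T [ 0.034 -0.104  0.03 ]
[451.19579939 187.70930798 229.76033986]
```

View pics/c3.png

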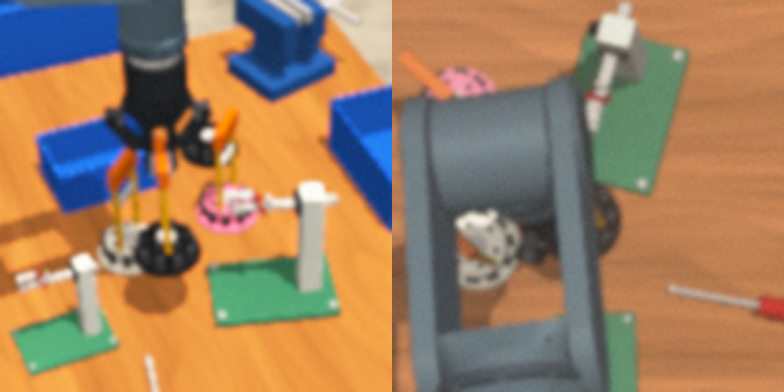

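The crop shows the hub hanging upright and clear of the stand, and nothing else moved. Going up and across to the nest.

```bash
python3 -m handwheel '[[[0,0,0,0.04,0],[0,0,-0.02,0.08,0],[0,0,-0.06,0.12,0],[0,0.01,-0.12,0.15,0],[0,0.03,-0.2,0.15,0],[0,0.06,-0.28,0.15,0],[0,0.1,-0.36,0.15,0],[0,0.14,-0.44,0.15,0],[0,0.18,-0.52,0.15,0],[0,0.22,-0.6,0.15,0]]]' >/dev/null;python3 -m handwheel '[[[0,0.03,-0.05,0,0],[0,0.06,-0.1,0,0],[0,0.09,-0.15,-0.01,0],[0,0.12,-0.19,-0.03,0],[0,0.14,-0.22,-0.07,0],[0,0.16,-0.24,-0.12,0],[0,0.17,-0.25,-0.16,0],[0,0.176,-0.256,-0.2,0],[0,0.176,-0.256,-0.2,0],[0,0.176,-0.256,-0.2,0]]]'; python3 - <<'E'
from h import *
ims=[]
for n,(u0,u1,v0,v1) in(("side",(300,420,140,290)),("top",(320,440,120,270))):
    p=snap(n,f"pics/{n}4.png")["pixels"][v0:v1,u0:u1,::-1]; ims.append(cv2.resize(p,None,fx=3.3,fy=3.3,interpolation=cv2.INTER_CUBIC))
cv2.imwrite("pics/c4.png",np.hstack(ims)); s=get_state();print(s["ee_pos"],s["force"])
E
```

```text
clock: 31.35
ee_pos: [610.0, -154.5, 209.3]
orientation: [0.785, 0.619, -0.0, -0.0]
force: [0.2, -0.4, -3.6]
width: 13.0
finger_force: 78.8
[ 610.78456444 -154.812104    210.81902973] [ 0.3748825   0.0984736  -3.63020183]
```

View pics/c4.png

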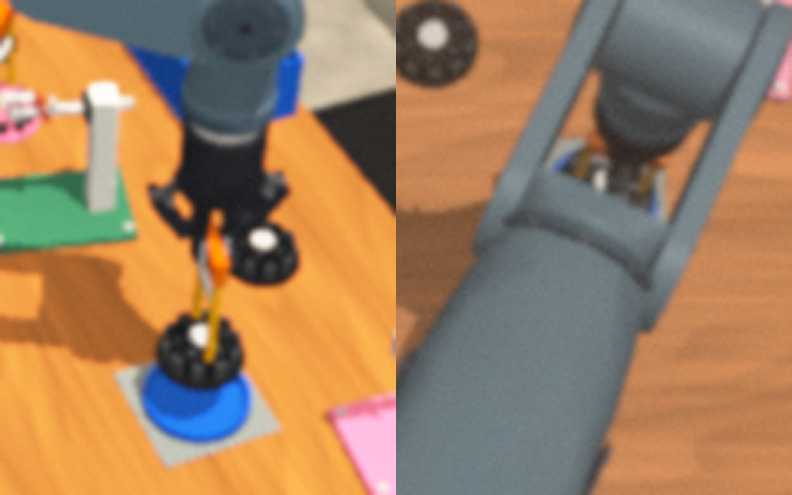

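The side crop shows the hub at (200,350), above and slightly behind the nest at (197,398) as its height would put it, level. I'll measure its centre in this view against the nest's fit in the same view.

```bash
python3 - <<'E'
from fit import *
v=load("pics/side4.png"); roi=(338,382,228,262)
p=v[2][roi[2]:roi[3],roi[0]:roi[1]].astype(float)
V=p.max(2); t=np.clip((130-V)/50,0,1)
t=cv2.morphologyEx((t>.5).astype(np.uint8),cv2.MORPH_CLOSE,np.ones((7,7)))
n,l,st,c=cv2.connectedComponentsWithStats(t); k=1+st[1:,4].argmax(); t=(l==k).astype(float)
print("\n".join("".join(".#"[int(q)] for q in r_) for r_ in t))
zb=210.8-136.2
for dz in(-2,0,2):
    Hh=np.vstack([cyl(45,zb+dz,zb+dz+6),cyl(40,zb+dz+6,zb+dz+30)])
    print(dz,fit(Hh,[(v,roi,t)],[610,-154,0],False))
# nest in the same picture, if visible: lower rim
E
```

```text
............................................
............................................
............................................
............................................
............................................
............................................
............................................
............................................
.................########...................
................###############.............
..............#######.......###.............
.............########.......####............
............#########.......####............
............#########.......#####...........
...........##########.......######..........
..........###########.......######..........
..........###########.......######..........
.........##########################.........
.........##########################.........
.........##########################.........
.........##########################.........
.........##########################.........
.........##########################.........
..........#########################.........
...........########################.........
............######################..........
.............####################...........
..............#################.............
................#############...............
...................#########................
............................................
............................................
............................................
............................................
-2 (array([ 606.42059768, -156.53444046,    4.21320795]), np.float64(131.5227414989038), np.float64(408.0))
0 (array([ 605.83560261, -158.14870527,    7.29304882]), np.float64(133.01253372847378), np.float64(408.0))
2 (array([ 605.03197173, -159.56909876,    5.07210825]), np.float64(134.96543519234433), np.float64(408.0))
```

```bash
python3 - <<'E'
from fit import *
v=load("pics/side4.png"); roi=(338,382,228,262)
p=v[2][roi[2]:roi[3],roi[0]:roi[1]].astype(float)
zb=210.8-136.2
for th in(95,115,135):
    t=(p.max(2)<th).astype(np.uint8); n,l,st,c=cv2.connectedComponentsWithStats(cv2.morphologyEx(t,cv2.MORPH_CLOSE,np.ones((3,3))))
    k=1+st[1:,4].argmax(); cs=cv2.findContours((l==k).astype(np.uint8),0,1)[0]
    h=cv2.convexHull(np.vstack(cs)); t=np.zeros(t.shape,np.uint8); cv2.fillConvexPoly(t,h,1)
    t=cv2.GaussianBlur(t.astype(float),(0,0),.8)
    Hh=np.vstack([cyl(45,zb,zb+6),cyl(40,zb+6,zb+30)])
    x,f,_=fit(Hh,[(v,roi,t)],[610,-154,0],False); m=soft(v,xf(Hh,x[0],x[1],0),roi)
    print(th,x[:2],f,"areas",t.sum(),m.sum())
# refit nest side with the same style
for L in (25,45,65):
    roi=(328,392,235,288);p=side[2][roi[2]:roi[3],roi[0]:roi[1]].astype(float)
    t=((p[...,2]-p[...,0])>L).astype(np.uint8); h=cv2.convexHull(np.vstack(cv2.findContours(cv2.morphologyEx(t,cv2.MORPH_OPEN,np.ones((5,5))),0,1)[0])); t[:]=0; cv2.fillConvexPoly(t,h,1)
    x,f,_=fit(cyl(56,0,16),[(side,roi,cv2.GaussianBlur(t.astype(float),(0,0),.8))],[610,-154,0],False); print("nest",L,x[:2],f,t.sum(),soft(side,xf(cyl(56,0,16),x[0],x[1],0),roi).sum())
E
```

```text
95 [ 605.97926321 -158.79046554] 56.87683693573459 areas 459.0000000000001 577.6205891134858
115 [ 605.99386133 -158.77220004] 34.432431173986544 areas 489.00000000000017 577.644933045811
135 [ 602.97248465 -160.30401832] 30.818736193568842 areas 550.0035259469357 579.8152426385542
nest 25 [ 612.09464573 -154.52120549] 4.499366233635461 798 777.6431372549022
nest 45 [ 611.76183534 -153.71889228] 8.519488527379703 745 775.7529411764708
nest 65 [ 611.81360907 -153.71820409] 10.976639423553346 734 775.8313725490199
```

```bash
python3 - <<'E'
from fit import *
v=load("pics/side4.png")
for X,Y,zb in((610.8,-154.8,74.6),(610.8,-154.8,71),(606,-158,74.6)):
    Hh=xf(np.vstack([cyl(45,zb,zb+6),cyl(40,zb+6,zb+30)]),X,Y,0)
    q=np.array([proj(*v[:2],P) for P in Hh]); print(q.min(0).round(1),q.max(0).round(1))
p=v[2].astype(int)
print("row 248 V",p[248,342:380].max(1)); print("row 246",p[246,342:380].max(1)); print("row 252",p[252,342:380].max(1))
for c in(358,360,362): print("col",c,p[228:266,c].tolist()[24:])
print("upper col 356",p[232:246,356].max(1))
E
```

```text
[346.7 231.8] [374.3 257.6]
[346.7 232.5] [374.2 258.3]
[345.8 232.8] [373.5 258.8]
row 248 V [172 171 166 158 138  97  56  44  49  53  66  72  65  51  42  47  48  48
  52  97 155 178 149  95  55  47  39  43  56  62  62 121 207 242 247 247
 247 247]
row 246 [169 167 163 158 136  93  54  49  56  46  42  41  41  37  48  65  71  64
  68 104 161 190 183 133  80  52  42  44  61  74  83 141 223 245 247 247
 246 245]
row 252 [152 133 135 153 159 148 117  79  48  40  46  48  49  41  27  36  54  67
  69  55  40  29  36  49  63  60  56  46  40  59 100 165 225 240 242 244
 246 247]
col 358 [[54, 54, 54], [49, 50, 50], [46, 47, 48], [45, 45, 43], [39, 38, 43], [33, 46, 82], [26, 64, 138], [30, 82, 175], [26, 85, 182], [26, 87, 185], [29, 87, 184], [28, 87, 183], [28, 87, 185], [27, 93, 195]]
col 360 [[67, 69, 68], [57, 59, 58], [52, 52, 51], [47, 46, 46], [41, 40, 42], [34, 44, 69], [29, 60, 122], [26, 76, 163], [28, 84, 179], [28, 86, 182], [24, 86, 182], [28, 85, 182], [32, 92, 190], [32, 103, 213]]
col 362 [[39, 39, 40], [36, 35, 37], [37, 36, 36], [38, 37, 37], [36, 34, 36], [33, 40, 65], [28, 58, 118], [30, 81, 164], [28, 85, 180], [29, 87, 184], [27, 85, 183], [31, 91, 190], [32, 101, 211], [35, 119, 235]]
upper col 356 [242 234 187 110  55  41  40  49  63  68  64  45  34  41]
```

Hub edges (347, 373, bottom 258) match the position predicted from the TCP to about 1 mm. The nest is about 1–2 mm further in +x,+y. Lowering with that trim.

```bash
python3 -m handwheel '[[[0,0.004,0.002,-0.02,0],[0,0.004,0.002,-0.045,0],[0,0.004,0.002,-0.07,0],[0,0.004,0.002,-0.095,0],[0,0.004,0.002,-0.115,0],[0,0.004,0.002,-0.125,0],[0,0.004,0.002,-0.135,0],[0,0.004,0.002,-0.145,0],[0,0.004,0.002,-0.15,0],[0,0.004,0.002,-0.15,0]]]'; python3 st.py; python3 -m handwheel '[[[0,0,0,-0.001,0],[0,0,0,-0.002,0],[0,0,0,-0.004,0],[0,0,0,-0.006,0],[0,0,0,-0.008,0],[0,0,0,-0.01,0],[0,0,0,-0.012,0],[0,0,0,-0.014,0],[0,0,0,-0.015,0],[0,0,0,-0.015,0]]]'; python3 st.py
```

```text
clock: 32.45
ee_pos: [611.8, -154.2, 149.3]
orientation: [0.786, 0.619, -0.0, -0.0]
force: [-0.4, 0.2, -4.4]
width: 13.2
finger_force: 78.8
Tn -0.031 along 143.66 z 149.31 Fx,Fy,Fz stand -0.43 0.14 -4.38 T [-0.066 -0.017  0.008]
clock: 33.45
ee_pos: [611.8, -154.2, 143.4]
orientation: [0.786, 0.619, -0.0, -0.0]
force: [0.3, 0.1, -3.0]
width: 12.8
finger_force: 78.8
Tn 0.016 along 143.71 z 143.4 Fx,Fy,Fz stand 0.28 0.18 -3.04 T [-0.     0.016 -0.013]
```

```bash
python3 -m handwheel '[[[0,0,0,-0.0005,0],[0,0,0,-0.001,0],[0,0,0,-0.0015,0],[0,0,0,-0.002,0],[0,0,0,-0.002,0],[0,0,0,-0.002,0],[0,0,0,-0.002,0],[0,0,0,-0.002,0],[0,0,0,-0.002,0],[0,0,0,-0.002,0]]]'>/dev/null; python3 st.py; python3 -m handwheel '[[[0,0,0,-0.0005,0],[0,0,0,-0.001,0],[0,0,0,-0.0015,0],[0,0,0,-0.002,0],[0,0,0,-0.002,0],[0,0,0,-0.002,0],[0,0,0,-0.002,0],[0,0,0,-0.002,0],[0,0,0,-0.002,0],[0,0,0,-0.002,0]]]'>/dev/null; python3 st.py
```

```text
Tn 0.064 along 143.82 z 142.82 Fx,Fy,Fz stand -0.23 0.81 -2.06 T [ 0.08   0.047 -0.072]
Tn 0.548 along 144.15 z 142.77 Fx,Fy,Fz stand -1.72 1.33 5.68 T [ 0.307  0.49  -0.076]
```

It touches the floor at TCP z of about 142.8 (142.2 expected). Releasing.

```bash
python3 -m handwheel '[[[0,0,0,0.001,0],[0,0,0,0.001,0],[18,0,0,0.001,0],[20,0,0,0.001,0],[25,0,0,0.001,0],[30,0,0,0.001,0],[40,0,0,0.001,0],[50,0,0,0.001,0],[60,0,0,0.001,0],[60,0,0,0.001,0]]]' 20; python3 -m handwheel '[[[60,0,0,0.02,0],[60,0,0,0.05,0],[60,0,0,0.1,0],[60,0,0,0.16,0],[60,0,0,0.24,0],[60,0,0,0.32,0],[60,-0.1,0,0.4,0],[60,-0.2,0,0.45,0],[60,-0.3,0,0.45,0],[60,-0.4,0,0.45,0]]]'; python3 - <<'E'
from h import *
ims=[]
for n,(u0,u1,v0,v1) in(("side",(310,410,190,290)),("top",(330,430,130,230))):
    p=snap(n,f"pics/{n}5.png")["pixels"][v0:v1,u0:u1,::-1]; ims.append(cv2.resize(p,None,fx=4,fy=4,interpolation=cv2.INTER_CUBIC))
cv2.imwrite("pics/c5.png",np.hstack(ims)); s=get_state();print(s["ee_pos"],s["force"],s["clock"])
E
```

```text
clock: 36.45
ee_pos: [611.9, -154.2, 142.3]
orientation: [0.786, 0.619, 0.0, 0.0]
force: [-0.1, 0.1, -0.7]
width: 51.1
finger_force: 0.0
clock: 37.45
ee_pos: [450.9, -154.3, 324.6]
orientation: [0.785, 0.619, 0.001, 0.002]
force: [0.1, -0.9, -0.0]
width: 51.6
finger_force: 0.0
[ 448.6137831  -153.68093101  323.70378483] [ 0.57019872 -0.43182948  0.63002859] 37.55
```

View pics/c5.png

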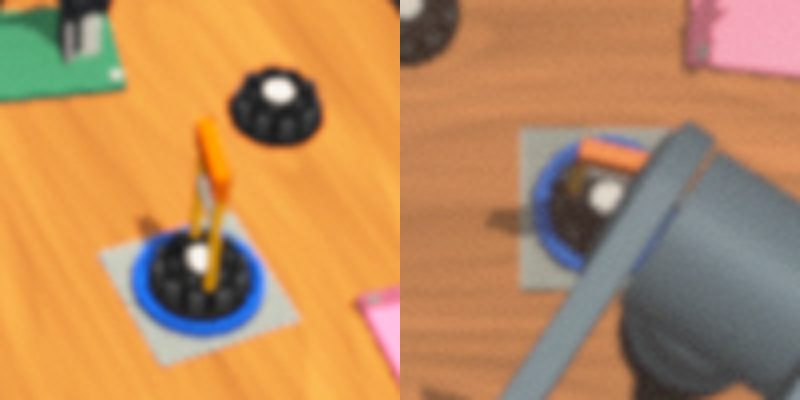

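The hub sits upright and concentric inside the blue rim (200,280), the gripper is clear, and the seating height matched the floor. Handing in.

```bash
python3 -m handwheel '[[[60,0,0,0,0],[60,0,0,0,0],[60,0,0,0,0],[60,0,0,0,0],[60,0,0,0,0],[60,0,0,0,0],[60,0,0,0,0],[60,0,0,0,0],[60,0,0,0,0],[60,0,0,0,0]]]'>/dev/null; python3 -c "
from h import *
print(r.job_done())"
```

```text
the job is handed in; nothing more can be done
None
```

The clutch hub is off the hook and standing upright in the blue nest, released with the gripper clear, and the job is handed in; the hand-in gave no verdict.

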